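# Set out two soles for heeling

### The job

Set out the two soles on the green mat ready for heeling: stand the brown heel on the heel seat of the tan sole and the black heel on the heel seat of the grey sole, each squarely over the pale patch with its flat face towards the toe. Lay the red top piece on the brown heel and the white top piece on the black heel, lined up with the heel's outline, and stand the nail tin upright on the mat midway between the middles of the two heels. Leave the glue pot standing where it is.

Things in the scene. Friction and masses are not known exactly. Their poses are not given: they have to be found in the camera images.
- mat: Dark green mat with grid lines, 310 x 300, 3 thick, fixed on the bench under both soles. Origin: at bench height, midway between the middles of the two heel seats (90 away, at +y and -y); +x along the soles to their toes; it reaches from x = -70 to 240. (mm)
- tan_sole: Tan shoe sole, 250 long, 6 thick, 56 wide at the heel, 84 at the toe, fixed on the mat, left or right. Origin: on its underside, on the centre line at the breast line; +x to the toe, z up. Heel seat: paler D-shaped patch, a heel's outline, x = 0 to -46. A seated heel's origin is 6 right above this one, x axes alike. (mm)
- grey_sole: Light grey shoe sole, 250 long, 6 thick, 56 wide at the heel, 84 at the toe, fixed on the mat, left or right. Origin: on its underside, on the centre line at the breast line; +x to the toe, z up. Heel seat: paler D-shaped patch, a heel's outline, x = 0 to -46. A seated heel's origin is 6 right above this one, x axes alike. (mm)
- brown_heel: Dark brown heel block, 28 high, 70 g, loose, upright. Outline from above: a D, 46 long: flat front face (breast) 48 wide, parallel flat sides 22 long, then a half circle of radius 24. Origin: middle of the breast's lower edge (not the centre); +x out of the breast, so it spans x = 0 to -46; z up. Breast starts facing away from the robot within 0.5 rad. (mm)
- black_heel: Black heel block, 28 high, 70 g, loose, upright. Outline from above: a D, 46 long: flat front face (breast) 48 wide, parallel flat sides 22 long, then a half circle of radius 24. Origin: middle of the breast's lower edge (not the centre); +x out of the breast, so it spans x = 0 to -46; z up. Breast starts facing away from the robot within 0.5 rad. (mm)
- red_top: Red top piece: flat plate, 8 thick, 30 g, loose. Outline from above: a D, 46 long: flat front face (breast) 48 wide, parallel flat sides 22 long, then a half circle of radius 24. Origin: middle of the breast's lower edge (not the centre); +x out of the breast, so it spans x = 0 to -46; z up. Breast starts facing away from the robot within 0.5 rad. (mm)
- white_top: White top piece: flat plate, 8 thick, 30 g, loose. Outline from above: a D, 46 long: flat front face (breast) 48 wide, parallel flat sides 22 long, then a half circle of radius 24. Origin: middle of the breast's lower edge (not the centre); +x out of the breast, so it spans x = 0 to -46; z up. Breast starts facing away from the robot within 0.5 rad. (mm)
- nail_tin: Closed round brass nail tin, 30 high, 42 in diameter (its lid, the top 8, is 44), 120 g, loose, upright. Origin: centre of its underside, z up. (mm)
- glue_pot: Glue pot with blue cap, 52 in diameter, 75 high, loose, upright among the things to be moved (centres 90 or more apart). Origin: centre of its underside, z up. (mm)
Not all that is in view belongs to the job. There is more than one size of the white_top; the job needs the smallest.

How it is judged:
At the end, for the whole second after the job is handed in: Each heel on its sole's seat and each top piece on its heel within 12 mm and 0.2 rad, flat face to the toe, resting level (3 mm, 0.1 rad); the tin upright on the mat within 15 mm of midway between the seats; all released and at rest (horizontal distance between brown_heel and tan_sole below 0.012 m and angle between the x axis of brown_heel and the x axis of tan_sole, either way round below 0.2 rad and z of brown_heel in the frame of tan_sole between 0.003 and 0.009 m and linear speed of each of brown_heel, black_heel, red_top, white_top, nail_tin below 0.02 m/s and angular speed of each of brown_heel, black_heel, red_top, white_top, nail_tin below 0.2 rad/s and angle between each of brown_heel, black_heel, red_top, white_top, nail_tin's own z axis and vertical below 0.1 rad and horizontal distance between black_heel and grey_sole below 0.012 m and angle between the x axis of black_heel and the x axis of grey_sole, either way round below 0.2 rad and z of black_heel in the frame of grey_sole between 0.003 and 0.009 m and horizontal distance between red_top and brown_heel below 0.012 m and angle between the x axis of red_top and the x axis of brown_heel, either way round below 0.2 rad and z of red_top in the frame of brown_heel between 0.025 and 0.031 m and horizontal distance between white_top and black_heel below 0.012 m and angle between the x axis of white_top and the x axis of black_heel, either way round below 0.2 rad and z of white_top in the frame of black_heel between 0.025 and 0.031 m and horizontal distance between nail_tin and mat below 0.015 m and z of nail_tin in the frame of mat between 0 and 0.006 m); the robot touches nothing.
It fails at once if the glue pot is knocked over or shifted by more than 30 mm (angle between glue_pot's own z axis and vertical above 0.4 rad or distance of glue_pot from where it was at the start of the episode above 0.03 m).
It also fails if it takes over 115 s, if anything falls off the work surface, if the arm or the gripper's body presses on something with over 40 N, if the wrist force passes 120 N, or if a joint passes its speed limit or range.

### The arm

A 7-joint arm with a two-finger parallel gripper is mounted at the origin on the work surface. World frame = base frame: x ahead of the robot, y to its left, z up, the work surface at z = 0. Lengths are in m, angles in rad, forces in N, time in s.
With the tool pointing down it reaches from about 0.425 to 0.875 m from the base axis. Payload 4.7 kg.
Tool frame: the origin (TCP) lies on the centre line of the jaws, within the pads' length; the fingertips stand 14 mm ahead of it and the grasp point (between the pads) lies 5 mm behind it; z points along the fingers, y is the line along which they close (so a half turn about z gives the same grasp; the last joint's range is limited). The gripper opens to 85 mm and grips with 20 to 120 N. Pads are 22 mm wide; open, the fingers measure 114 mm over their backs; the gripper's body (76 mm by 85 mm) begins 54 mm behind the grasp point. The pads swing forward as they close: fully open they stand 13 mm farther back than shut.
Start: joints at [1.249, 0.321, -0.07, 1.45, 0.023, 1.371, -0.057], TCP at [0.214, -0.614, 0.245] pointing down, gripper open.
Joint ranges: [-2.86, 2.86], [-0.3, 2.09], [-1.38, 1.24], [0.06, 2.45], [-1.56, 4.7], [0.09, 2.05], [-2.69, 2.69]. Speed limits (rad/s): [2.57, 2.57, 3.14, 3.14, 3.14, 3.14, 3.14].

### API

Orientations are given as a unit quaternion [x, y, z, w].
In Python, from station import * gives the robot as it stands.
- The arm moves only by the shell command python3 -m handwheel 'ROWS' [FORCE]. ROWS is text: rows parted by semicolons, each of 7 numbers parted by spaces: the turn, a rotation vector about the tool's x, y, z in rad, then the shift along the tool's x, y, z in mm, then the opening, from -1 (shut) to 1 (fully open), so that 0 is half open. A call has 1 to 10 rows; each row is the pose to reach, as a shift and turn from the pose commanded when the call began, along the tool's axes at that moment; what a row does not reach only later rows make up. A row lasts 1/12 s, in which the tool goes at most 41.7 mm and 7.16 degrees, less where a joint would pass 70% of its speed; a pose out of reach is approached as far as the arm can. A call with a gripper value outside its range is refused whole. The fingers move at their own pace and stop on an object; FORCE is the grip in N (left out, the last holds). Time passes only in rows, so rows that repeat a pose let the fingers close. It gives the time, the measured TCP pose, the force, the opening and the grip force at its end, in the units of the state.
- state(): the state, without advancing time (a new reading comes with each control period).
- snapshot(name): name is "side" or "top"; returns the picture (400x640x3 uint8, red, green, blue); there is no depth.
- camera_info(name): a dict with "intrinsics" (3x3 intrinsics, pixels), "rvec" (rotation vector, rad) and "tvec" (3), from world to camera coordinates, as OpenCV has them. Camera axes: x right, y down, z forward; pixel columns grow to the right and rows downward; lengths in m; the calibration is good to about 2 mm. A picture is of the moment at which its call begins. camera_info takes no time and is no camera call.
- job_done(): hands the job in; it is judged then, once.
The state is a dict: "clock": time; "joint_pos": joint angles; "joint_vel": joint speeds; "joint_torque": joint torques, N m; "tool_pos": TCP position; "tcp_rot": TCP orientation; "wrist_force": force on the tool from outside, world axes, zero at the start; "ft_torque": the same for the moment, N m; "finger_gap": finger opening in m; "gripper_force": force on a finger pad.
Only numpy, scipy, OpenCV 4.12 (cv2) and the standard library are available. Lean on these libraries where they do the work, as an engineer would, in place of code of your own. Each camera call takes 0.05 s, during which the arm holds its last target. There are 200 camera calls.

## Working session

There is one attempt and no reset: what is moved stays moved. The work goes in short steps, Python scripts to look and compute and a shell command to move; the robot and the scene stay as the last step left them, time stands still between calls to the robot, and variables do not carry over. Pictures are saved under pics/ and viewed, at most 14 in all, crops included, and the job is handed in when it is done.

```bash
mkdir -p pics; ls
python3 - <<'E'
from station import *
import cv2
for n in("top","side"):
    cv2.imwrite(f"pics/{n}0.png",snapshot(n)[:,:,::-1]); c=camera_info(n); print(n,c)
s=state(); print({k:s[k] for k in("clock","tool_pos","tcp_rot","finger_gap","wrist_force")})
E
```

```text
pics
top {'intrinsics': array([[382.69016666,   0.        , 319.2331495 ],
       [  0.        , 382.69016666, 202.16608805],
       [  0.        ,   0.        ,   1.        ]]), 'rvec': array([ 2.12948013, -2.08663493,  0.19038151]), 'tvec': array([-0.11084657,  0.46474058,  0.89956371])}
side {'intrinsics': array([[425.68111422,   0.        , 315.34902472],
       [  0.        , 425.68111422, 201.25774207],
       [  0.        ,   0.        ,   1.        ]]), 'rvec': array([ 0.14144074, -2.9244928 ,  1.04402295]), 'tvec': array([0.4487792 , 0.15756617, 1.03680462])}
{'clock': 0.1, 'tool_pos': array([ 0.21399787, -0.6132754 ,  0.24432523]), 'tcp_rot': array([ 9.85931688e-01,  1.67146455e-01, -2.06609875e-04, -8.51981107e-04]), 'finger_gap': 0.08539675882631353, 'wrist_force': array([-0.21993149, -0.53979832,  0.00889688])}
```

View pics/top0.png

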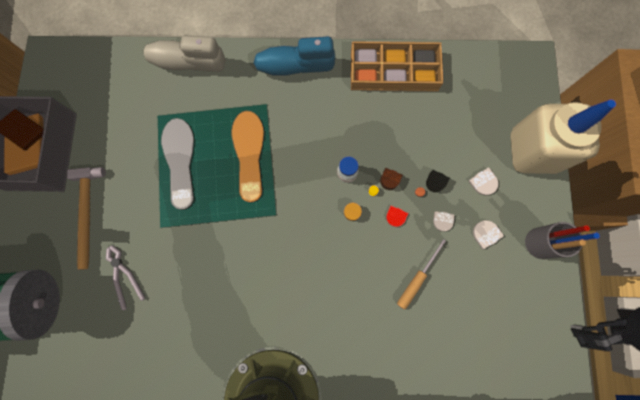

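View pics/side0.png

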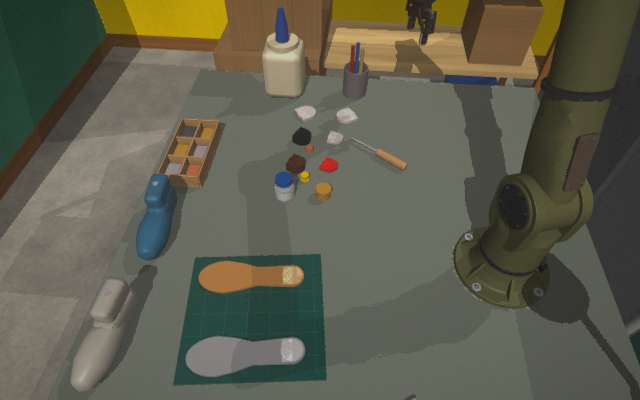

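Top view: glue pot (348,168), brown heel (391,178), black heel (437,181), red top (397,216), tin (352,211). White candidates are (444,220), (486,181) and (487,234), and (444,220) looks smallest. The distractors are a yellow bit at (374,190) and an orange bit at (421,192). The grey sole is at (178,165) and the tan sole at (248,155). I'll check these in a close crop.

```bash
cat > h.py <<'E'
from station import *
import cv2, numpy as np
def cam(n):
    c=camera_info(n); R=cv2.Rodrigues(np.array(c["rvec"]))[0]; return c["intrinsics"],R,np.array(c["tvec"])
def cast(n,px,z):
    K,R,t=cam(n); px=np.atleast_2d(px).astype(float)
    d=np.c_[px,np.ones(len(px))]@np.linalg.inv(K).T@R; C=-R.T@t
    return (C+d*((z-C[2])/d[:,2])[:,None])[:,:2]
def proj(n,P):
    c=camera_info(n); return cv2.projectPoints(np.atleast_2d(P).astype(float),c["rvec"],c["tvec"],c["intrinsics"],None)[0][:,0]
def rect(im,n,x0,x1,y0,y1,z,s):
    "metric picture of the plane z, s px per m: up = +x, left = +y"
    h,w=int((x1-x0)*s),int((y1-y0)*s)
    src=proj(n,[[x1,y1,z],[x1,y0,z],[x0,y0,z],[x0,y1,z]]).astype(np.float32)
    M=cv2.getPerspectiveTransform(src,np.float32([[0,0],[w,0],[w,h],[0,h]]))
    return cv2.warpPerspective(im,M,(w,h),flags=cv2.INTER_CUBIC)
E
python3 - <<'E'
from h import *
for n in("top","side"):
    K,R,t=cam(n); print(n,-R.T@t)
for k,p,z in(("pot",(348,166),.075),("brown",(391,178),.028),("black",(437,181),.028),("red",(397,216),.008),("wh",(444,220),.008),("w2",(486,181),.008),("w3",(487,234),.008),("tin",(352,211),.03),("grey",(181,198),.009),("tan",(250,190),.009),("yel",(374,190),.01),("or",(421,192),.01)): print(k,cast("top",p,z).round(3))
a=cv2.imread("pics/top0.png"); b=cv2.imread("pics/side0.png")
A=cv2.resize(a[145:255,330:510],None,fx=4.4,fy=4.4,interpolation=cv2.INTER_CUBIC); cv2.imwrite("pics/c1.png",A)
E
```

```text
top [ 0.28021369 -0.12116047  0.97174383]
side [0.3944357  0.57551207 0.90244114]
pot [[ 0.552 -0.17 ]]
brown [[ 0.536 -0.282]]
black [[ 0.531 -0.398]]
red [[ 0.442 -0.299]]
wh [[ 0.434 -0.417]]
w2 [[ 0.538 -0.529]]
w3 [[ 0.401 -0.523]]
tin [[ 0.449 -0.183]]
grey [[0.479 0.257]]
tan [[0.503 0.08 ]]
yel [[ 0.509 -0.241]]
or [[ 0.506 -0.361]]
```

View pics/c1.png

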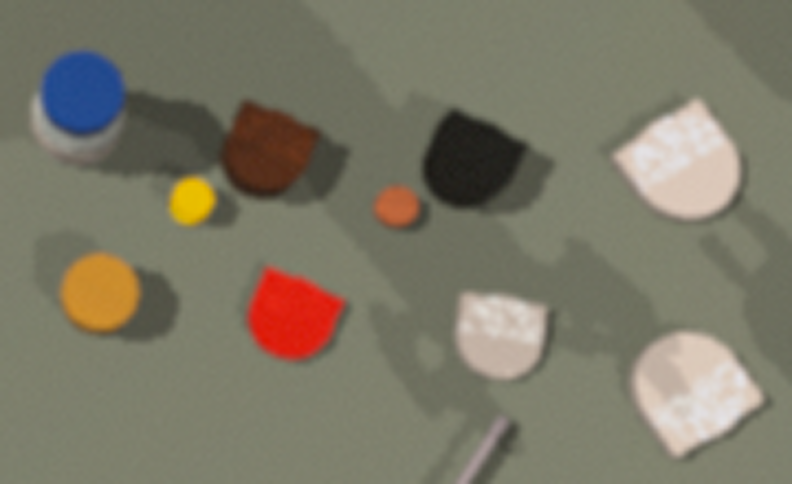

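The crop shows the smallest white D at crop (502,335), clearly smaller than the ones at (690,160) and (695,395). The heel and top-piece breasts point up the image, which is +x. Next I'll measure by mask.

```bash
cat > meas.py <<'E'
from h import *
S=2000
def biggest(m):
    m=cv2.morphologyEx(m.astype(np.uint8)*255,cv2.MORPH_OPEN,np.ones((5,5)))
    cs=cv2.findContours(m,cv2.RETR_EXTERNAL,cv2.CHAIN_APPROX_NONE)[0]
    return max(cs,key=cv2.contourArea)[:,0].astype(float)
def mask(im,kind):
    hsv=cv2.cvtColor(im,cv2.COLOR_BGR2HSV); h,s,v=[hsv[:,:,i].astype(int) for i in range(3)]
    return {"brown":((h<15)|(h>170))&(s>110)&(v<140),"black":v<52,"red":((h<8)|(h>170))&(s>160)&(v>120),
     "white":(v>140)&(s<70),"tin":(h>10)&(h<28)&(s>120)&(v>90),"cap":(h>100)&(h<130)&(s>120),
     "mat":(h>65)&(h<95)&(s>100),"tan":(h>8)&(h<25)&(s>60)&(v>120),"grey":(s<50)&(v>110)}[kind]
def contour(im,n,kind,cx,cy,z,r=.045):
    a=rect(im,n,cx-r,cx+r,cy-r,cy+r,z,S); p=biggest(mask(a,kind))
    return np.c_[cx+r-(p[:,1]+.5)/S, cy+r-(p[:,0]+.5)/S]
def dpose(P):
    "breast edge of a D seen with its breast toward +x: origin, yaw, size"
    m=cv2.moments(np.float32(P)[:,None]); c=np.array([m["m10"],m["m01"]])/m["m00"]
    d=P-c; r=np.linalg.norm(d,axis=1); a=np.arctan2(d[:,1],d[:,0])
    f=lambda lo,hi:P[(a>lo)&(a<hi)][np.argmax(r[(a>lo)&(a<hi)])]
    y=0
    for _ in range(4):
        w=lambda v:(v+np.pi)%(2*np.pi)-np.pi
        L=(w(a-y)>.4)&(w(a-y)<1.4); Rr=(w(a-y)<-.4)&(w(a-y)>-1.4)
        pl=P[L][np.argmax(r[L])]; pr=P[Rr][np.argmax(r[Rr])]
        e=(pl-pr); y=np.arctan2(-e[0],e[1])
    u=np.array([np.cos(y),np.sin(y)]); l=np.array([-u[1],u[0]])
    B=P[(abs((P-c)@l)<.017)&((P-c)@u>.01)]
    vx,vy,x0,y0=cv2.fitLine(np.float32(B),cv2.DIST_HUBER,0,.01,.01).ravel()
    if vy<0: vx,vy=-vx,-vy
    yaw=np.arctan2(-vx,vy); l=np.array([vx,vy]); u=np.array([vy,-vx])
    o=np.array([x0,y0]); q=(P-o)@l; q=(q.max()+q.min())/2
    return (o+q*l).round(4),round(float(yaw),3),np.ptp((P)@l).round(4),np.ptp(P@u).round(4)
def circ(P): (c,r)=cv2.minEnclosingCircle(np.float32(P)); return np.round(c,4),round(r,4)
E
python3 - <<'E'
from meas import *
im=cv2.imread("pics/top0.png")
for k,m,c,z in(("brown","brown",(.536,-.282),.028),("black","black",(.531,-.398),.028),("red","red",(.442,-.299),.008),("white","white",(.434,-.417),.008)):
    print(k,dpose(contour(im,"top",m,*c,z)))
print("tin",circ(contour(im,"top","tin",.449,-.183,.03)),"cap",circ(contour(im,"top","cap",.552,-.17,.075)))
for n,f in(("top","top0"),("side","side0")):
    i=cv2.imread(f"pics/{f}.png")
    P=contour(i,n,"mat",.54,.17,.003,.3); r=cv2.minAreaRect(np.float32(P)); print(n,"mat",r, cv2.boxPoints(r).round(3).tolist())
    for k in("tan","grey"):
        P=contour(i,n,k,.56,.17,.009,.3)
        for it in range(1):
            r=cv2.minAreaRect(np.float32(P)); print(k,np.round(r[0],4),np.round(r[1],4),round(r[2],2))
E
```

```text
brown (array([ 0.5548, -0.289 ]), -0.399, np.float64(0.0482), np.float64(0.0511))
black (array([ 0.5504, -0.4066]), -0.439, np.float64(0.0487), np.float64(0.0522))
red (array([ 0.4608, -0.3046]), -0.403, np.float64(0.0489), np.float64(0.0473))
white (array([ 0.4555, -0.4176]), -0.107, np.float64(0.0509), np.float64(0.0504))
tin (array([ 0.4487, -0.1844]), 0.0233) cap (array([ 0.5529, -0.1708]), 0.0233)
top mat ((0.5742114782333374, 0.17858296632766724), (0.3069778382778168, 0.2970791757106781), 7.38604211807251) [[0.40299999713897705, 0.3059999942779541], [0.4410000145435333, 0.012000000104308128], [0.7459999918937683, 0.050999999046325684], [0.7070000171661377, 0.34599998593330383]]
tan [0.5978 0.093 ] [0.2517 0.0852] 3.18
grey [0.56 0.17] [0.5995 0.5995] 90.0
side mat ((0.5720528364181519, 0.17786318063735962), (0.3081260621547699, 0.2981060743331909), 7.349331378936768) [[0.4000000059604645, 0.3059999942779541], [0.43799999356269836, 0.009999999776482582], [0.7440000176429749, 0.05000000074505806], [0.7059999704360962, 0.3449999988079071]]
tan [0.5954 0.095 ] [0.2479 0.0855] 0.9
grey [ 0.3637 -0.0583] [0.143 0.207] 90.0
```

Run:
```python
from meas import *
a=cv2.imread("pics/top0.png"); S2=3000
th=.1286; O=np.array([.4887,.1673]); u=np.array([np.cos(th),np.sin(th)]); l=np.array([-u[1],u[0]])
out=[]
for n,f in(("top","top0"),("side","side0")):
    i=cv2.imread(f"pics/{f}.png")
    c=[O+u*x+l*y for x,y in((.06,.13),(.06,-.13),(-.06,-.13),(-.06,.13))]
    w,h=int(.26*S2),int(.09*S2*4/3*.75*4/3); h=int(.12*S2)
    M=cv2.getPerspectiveTransform(proj(n,[[*p,.009] for p in c]).astype(np.float32),np.float32([[0,0],[w,0],[w,h],[0,h]]))
    r=cv2.warpPerspective(i,M,(w,h),flags=cv2.INTER_CUBIC); out.append(cv2.resize(r,None,fx=.8,fy=.8))
im=np.vstack(out); print(im.shape)
k=S2*.8
for j in(0,1):
    for y in(.09,-.09):
        # expected D outline
        ang=np.linspace(-np.pi/2,np.pi/2,30); D=[(0,.024),(0,-.024)]+[(-.022-.024*np.cos(t),.024*np.sin(t)) for t in ang]
        pts=np.int32([[(.13-(y+b))*k,(.06-(a+.023))*k+j*h*.8] for a,b in D]); cv2.polylines(im,[pts],True,(255,0,0),1)
cv2.imwrite("pics/mat.png",im)
```

```text
(576, 624, 3)
```

View pics/mat.png

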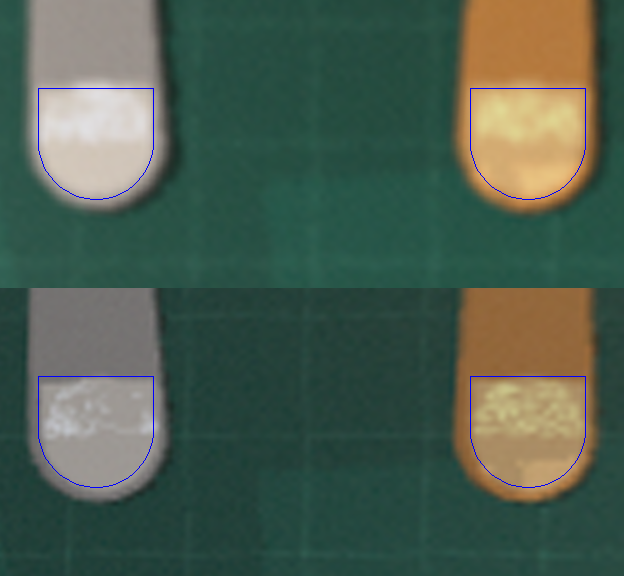

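The drawn seats, taken from the mat pose, match the pale patches to within 2 mm. That puts the tan breast at (0.523,0.081) and the grey breast at (0.500,0.2595), both at yaw 0.129. Now I'll plan the moves.

```bash
cat > go.py <<'E'
import sys
from h import *
from scipy.spatial.transform import Rotation as Ro
def plan(x,y,z,psi):
    s=state(); R=Ro.from_quat(s["tcp_rot"]); M=R.as_matrix(); p0=np.array(s["tool_pos"])
    d=M.T@(np.array([x,y,z])-p0)*1000
    T=np.c_[[np.cos(psi),np.sin(psi),0],[np.sin(psi),-np.cos(psi),0],[0,0,-1]]
    rv=Ro.from_matrix(M.T@T).as_rotvec()
    print("now",p0.round(4),"psi",round(float(np.arctan2(M[1,0],M[0,0])),3),"F",np.round(s["wrist_force"],1),"gap",round(s["finger_gap"],4),"t",round(s["clock"],2))
    print("turn",rv.round(3),"shift",d.round(1),"rows",round(max(np.linalg.norm(d)/41.7,np.degrees(np.linalg.norm(rv))/7.16),1))
if __name__=="__main__": plan(*map(float,sys.argv[1:5]))
E
python3 go.py .5404 -.4019 .13 -.439
```

```text
now [ 0.214  -0.6133  0.2443] psi 0.336 F [-0.2 -0.5  0. ] gap 0.0854 t 0.1
turn [-0.002  0.001  0.775] shift [377.8 -91.8 114.4] rows 9.7
```

```bash
python3 -m handwheel '0 0 0.775 378 -92 114 1;0 0 0.775 378 -92 114 1;0 0 0.775 378 -92 114 1;0 0 0.775 378 -92 114 1;0 0 0.775 378 -92 114 1;0 0 0.775 378 -92 114 1;0 0 0.775 378 -92 114 1;0 0 0.775 378 -92 114 1;0 0 0.775 378 -92 114 1;0 0 0.775 378 -92 114 1' 40; python3 go.py .5404 -.4019 .02 -.439
```

```text
clock: 0.93
tool_pos: [0.5425, -0.3999, 0.1301]
tcp_rot: [0.976, -0.217, -0.0, -0.0]
wrist_force: [0.4, -1.1, -0.0]
finger_gap: 0.0855
gripper_force: 0.0
now [ 0.5425 -0.3999  0.1301] psi -0.438 F [ 0.4 -1.1 -0. ] gap 0.0855 t 0.93
turn [-0.001  0.001  0.001] shift [ -0.9   2.7 110.1] rows 2.6
```

```bash
python3 -m handwheel '0 0 0 0 0 60 1;0 0 0 0 0 60 1;0 0 0 0 0 60 1;0 0 0 0 0 60 1'
python3 - <<'E'
from meas import *
t=snapshot("top")[:,:,::-1]; s=snapshot("side")[:,:,::-1]
cv2.imwrite("pics/b1.png",np.hstack([cv2.resize(t[140:240,380:500],None,fx=3.2,fy=3.2),cv2.resize(s[90:190,240:360],None,fx=3.2,fy=3.2)]))
E
python3 go.py .5404 -.4019 .02 -.439
```

```text
clock: 1.27
tool_pos: [0.5396, -0.4019, 0.0698]
tcp_rot: [0.976, -0.218, -0.002, -0.001]
wrist_force: [-0.3, -1.2, 0.6]
finger_gap: 0.0857
gripper_force: 0.0
now [ 0.5412 -0.4037  0.0731] psi -0.44 F [-0.2 -0.6  0.7] gap 0.0854 t 1.37
turn [ 0.001 -0.003 -0.001] shift [-1.6 -1.3 53.1] rows 1.3
```

View pics/b1.png

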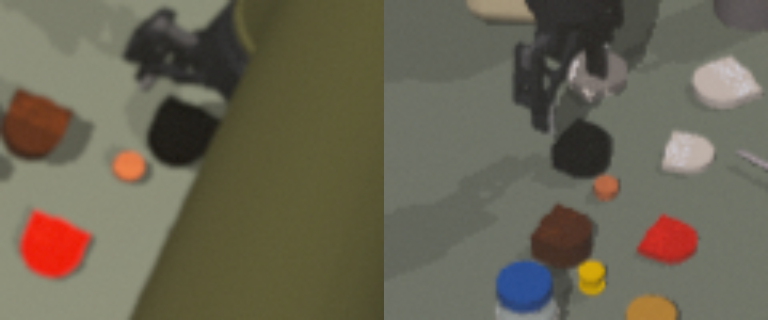

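The top crop shows the black heel at (182,130), with a finger at (155,60) and the arm covering the rest. The side crop shows the heel at (582,150) and a fingertip near (540,128). I'll check this against the projected fingertip positions.

Run:
```python
from h import *
p=np.array([.5412,-.4037,0]);l=np.array([.425,.905,0])
for n,o in(("top",(380,140,0)),("side",(240,90,384))):
    for sgn in(1,-1):
        q=proj(n,p+sgn*l*.0427+[0,0,.066])[0]; print(n,sgn,(q-o[:2])*3.2+[o[2],0])
    print("heel top breast",(proj(n,[.5504,-.4066,.028])[0]-o[:2])*3.2+[o[2],0], "corners",[((proj(n,np.array([.5504,-.4066,.028])+s*l*.024)[0]-o[:2])*3.2+[o[2],0]).round() for s in(1,-1)])
```

```text
top 1 [151.96275761  81.58715268]
top -1 [256.03356359 129.22709772]
heel top breast [192.49695343 107.23368504] corners [array([165.,  94.]), array([221., 120.])]
side 1 [545.93571146 130.4020748 ]
side -1 [594.57076318  78.79038905]
heel top breast [562.78354025 132.32923878] corners [array([549., 147.]), array([576., 118.])]
```

Those match. I'll descend and grip.

```bash
python3 -m handwheel '0 0 0 -1 -1 53 1;0 0 0 -1 -1 53 1;0 0 0 -1 -1 53 1;0 0 0 -1 -1 53 -1;0 0 0 -1 -1 53 -1;0 0 0 -1 -1 53 -1;0 0 0 -1 -1 53 -1;0 0 0 -1 -1 53 -1;0 0 0 -1 -1 53 -1;0 0 0 -1 -1 53 -1' 40;python3 -m handwheel '0 0 0 0 0 0 -1;0 0 0 0 0 0 -1;0 0 0 0 0 0 -1'; python3 go.py .4891 .2581 .16 .1286
```

```text
clock: 2.2
tool_pos: [0.5417, -0.4024, 0.0211]
tcp_rot: [0.976, -0.218, 0.002, 0.001]
wrist_force: [-0.8, -0.2, 6.8]
finger_gap: 0.0469
gripper_force: 43.4
clock: 2.45
tool_pos: [0.5417, -0.4024, 0.0211]
tcp_rot: [0.976, -0.218, 0.002, 0.001]
wrist_force: [-0.9, -0.3, 6.6]
finger_gap: 0.047
gripper_force: 43.4
now [ 0.5417 -0.4024  0.0211] psi -0.439 F [-0.9 -0.3  6.6] gap 0.047 t 2.45
turn [ 0.002 -0.004 -0.568] shift [-328.  -575.2 -141. ] rows 16.2
```

```bash
python3 -m handwheel '0 0 0 0 0 -40 -1;0 0 0 0 0 -80 -1;0 0 0 0 0 -120 -1;0 0 0 0 0 -140 -1;0 0 -0.1 -20 -35 -140 -1;0 0 -0.2 -40 -70 -140 -1;0 0 -0.3 -60 -105 -140 -1;0 0 -0.4 -80 -140 -140 -1;0 0 -0.5 -100 -175 -140 -1;0 0 -0.568 -120 -210 -140 -1'; python3 go.py .4901 .2582 .16 .1286
```

```text
clock: 3.28
tool_pos: [0.5204, -0.1579, 0.1588]
tcp_rot: [0.998, 0.067, 0.0, 0.0]
wrist_force: [1.3, 0.7, 0.2]
finger_gap: 0.0468
gripper_force: 42.5
now [ 0.5204 -0.1579  0.1588] psi 0.133 F [1.3 0.7 0.2] gap 0.0468 t 3.28
turn [ 0.001 -0.001  0.005] shift [  25.3 -416.5   -1.4] rows 10.0
```

```bash
python3 -m handwheel '0 0 0.005 2 -40 0 -1;0 0 0.005 5 -80 0 -1;0 0 0.005 8 -120 0 -1;0 0 0.005 12 -160 0 -1;0 0 0.005 15 -200 0 -1;0 0 0.005 18 -240 0 -1;0 0 0.005 21 -280 0 -1;0 0 0.005 24 -320 0 -1;0 0 0.005 25 -360 0 -1;0 0 0.005 25 -395 0 -1';python3 -m handwheel '0 0 0 0 -20 20 -1;0 0 0 0 -20 60 -1;0 0 0 0 -20 80 -1;0 0 0 0 -20 80 -1;0 0 0 0 -20 80 -1;0 0 0 0 -20 80 -1'; python3 go.py .4901 .2582 .030 .1286
python3 - <<'E'
from meas import *
t=snapshot("top")[:,:,::-1]; s=snapshot("side")[:,:,::-1]
cv2.imwrite("pics/b2.png",np.hstack([cv2.resize(t[110:230,120:280],None,fx=2.5,fy=2.5),cv2.resize(s[270:390,180:340],None,fx=2.5,fy=2.5)]))
E
```

```text
clock: 4.12
tool_pos: [0.4944, 0.238, 0.159]
tcp_rot: [0.998, 0.062, 0.001, -0.0]
wrist_force: [0.1, 1.1, 0.1]
finger_gap: 0.0475
gripper_force: 42.5
clock: 4.62
tool_pos: [0.4937, 0.2553, 0.08]
tcp_rot: [0.998, 0.062, 0.001, -0.0]
wrist_force: [0.3, 0.5, -1.4]
finger_gap: 0.0473
gripper_force: 42.4
now [0.4937 0.2553 0.08  ] psi 0.123 F [ 0.3  0.5 -1.4] gap 0.0473 t 4.62
turn [-0.001 -0.002 -0.005] shift [-3.3 -3.3 50. ] rows 1.2
```

View pics/b2.png

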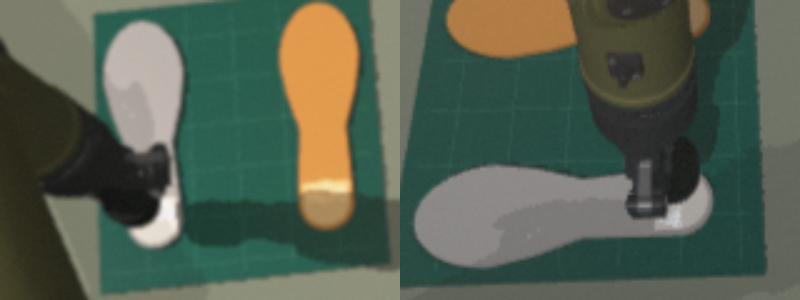

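The heel is held over the grey seat: the dark shape at (130,205) in the top half and (682,170) in the side half. I'll lower it and release.

```bash
python3 -m handwheel '0 0 -0.005 -3 -3 30 -1;0 0 -0.005 -3 -3 45 -1;0 0 -0.005 -3 -3 49 -1;0 0 -0.005 -3 -3 49 -1;0 0 -0.005 -3 -3 49 -1;0 0 -0.005 -3 -3 49 -1'; python3 go.py .4901 .2582 .030 .1286; python3 -m handwheel '0 0 0 0 0 1 0.5;0 0 0 0 0 1 0.5;0 0 0 0 0 1 0.5;0 0 0 0 0 1 0.5;0 0 0 0 0 -30 0.5;0 0 0 0 0 -60 0.5;0 0 0 0 0 -100 0.5;0 0 0 0 0 -120 0.5;0 0 0 0 0 -120 0.5'; python3 go.py .5447 -.2847 .15 -.4
```

```text
clock: 5.22
tool_pos: [0.4903, 0.2577, 0.0306]
tcp_rot: [0.998, 0.064, 0.001, -0.0]
wrist_force: [-0.7, -0.7, -1.4]
finger_gap: 0.0474
gripper_force: 42.5
now [0.4903 0.2577 0.0306] psi 0.128 F [-0.7 -0.7 -1.4] gap 0.0474 t 5.22
turn [-0.    -0.002 -0.   ] shift [-0.1 -0.5  0.6] rows 0.0
clock: 5.97
tool_pos: [0.4921, 0.2595, 0.1549]
tcp_rot: [0.998, 0.064, 0.005, -0.001]
wrist_force: [0.2, 0.1, -0.2]
finger_gap: 0.0643
gripper_force: 0.0
now [0.4921 0.2595 0.1549] psi 0.129 F [ 0.2  0.1 -0.2] gap 0.0643 t 5.97
turn [-0.005 -0.009  0.529] shift [-17.8 546.5   3.5] rows 13.1
```

```bash
python3 -m handwheel '0 0 0.05 -2 40 0 0.5;0 0 0.1 -4 80 0 0.5;0 0 0.15 -6 120 0 0.5;0 0 0.2 -8 160 0 0.5;0 0 0.25 -10 200 0 0.5;0 0 0.3 -12 240 0 0.5;0 0 0.35 -14 280 0 0.5;0 0 0.4 -15 320 0 0.5;0 0 0.46 -16 360 0 0.5;0 0 0.529 -16 400 0 0.5'
python3 - <<'E'
from meas import *
cv2.imwrite("pics/t2.png",snapshot("top")[:,:,::-1]); i=cv2.imread("pics/t2.png")
print(dpose(contour(i,"top","black",.48,.257,.037,.04)))
E
python3 go.py .5447 -.2847 .07 -.4
```

```text
clock: 6.8
tool_pos: [0.5239, -0.1432, 0.1485]
tcp_rot: [0.98, -0.2, -0.001, 0.0]
wrist_force: [-0.4, 0.2, 0.1]
finger_gap: 0.0645
gripper_force: 0.0
(array([0.5002, 0.2552]), 0.075, np.float64(0.0539), np.float64(0.0464))
now [ 0.5239 -0.154   0.1484] psi -0.418 F [ 1.4 -8.4  0.2] gap 0.0642 t 6.85
turn [ 0.006 -0.002 -0.018] shift [ 71.9 110.5  79.2] rows 3.7
```

```bash
python3 -m handwheel '0 0 -0.018 25 37 0 0.5;0 0 -0.018 50 74 0 0.5;0 0 -0.018 72 110 10 0.5;0 0 -0.018 72 110 40 0.5;0 0 -0.018 72 110 75 0.5;0 0 -0.018 72 110 79 0.5;0 0 -0.018 72 110 79 0.5;0 0 -0.018 72 110 79 0.5'; python3 go.py .5447 -.2847 .02 -.4
```

```text
clock: 7.52
tool_pos: [0.5487, -0.2695, 0.0709]
tcp_rot: [0.982, -0.189, 0.0, -0.0]
wrist_force: [-1.0, -0.1, -0.6]
finger_gap: 0.0638
gripper_force: 0.0
now [ 0.5487 -0.2695  0.0709] psi -0.381 F [-1.  -0.1 -0.6] gap 0.0638 t 7.52
turn [-0.     0.     0.019] shift [ 1.9 15.6 50.9] rows 1.3
```

```bash
python3 -m handwheel '0 0 0.019 2 15.6 0 0.5;0 0 0.019 2 15.6 0 0.5;0 0 0.019 2 15.6 0 0.5;0 0 0.019 2 15.6 0 0.5'; python3 go.py .5447 -.2847 .02 -.4
```

```text
clock: 7.85
tool_pos: [0.5447, -0.2865, 0.0717]
tcp_rot: [0.98, -0.2, 0.001, 0.0]
wrist_force: [0.2, -0.2, -0.5]
finger_gap: 0.0641
gripper_force: 0.0
now [ 0.5447 -0.2865  0.0717] psi -0.402 F [ 0.2 -0.2 -0.5] gap 0.0641 t 7.85
turn [ 0.    -0.002 -0.002] shift [-0.8 -1.7 51.7] rows 1.2
```

```bash
python3 -m handwheel '0 0 0 -1 -2 30 0.5;0 0 0 -1 -2 51 0.5;0 0 0 -1 -2 51 0.5;0 0 0 -1 -2 51 0.5;0 0 0 -1 -2 51 -1;0 0 0 -1 -2 51 -1;0 0 0 -1 -2 51 -1;0 0 0 -1 -2 51 -1;0 0 0 -1 -2 51 -1;0 0 0 -1 -2 51 -1' 40;python3 -m handwheel '0 0 0 0 0 0 -1;0 0 0 0 0 0 -1'; python3 go.py .5447 -.2847 .02 -.4; python3 go.py .5121 .0796 .165 .1286
```

```text
clock: 8.68
tool_pos: [0.5455, -0.2842, 0.0213]
tcp_rot: [0.98, -0.199, 0.002, 0.001]
wrist_force: [0.6, 0.5, 6.4]
finger_gap: 0.0471
gripper_force: 43.5
clock: 8.85
tool_pos: [0.5455, -0.2842, 0.0213]
tcp_rot: [0.98, -0.199, 0.002, 0.001]
wrist_force: [0.0, -0.2, 6.6]
finger_gap: 0.0472
gripper_force: 43.5
now [ 0.5455 -0.2842  0.0213] psi -0.401 F [ 0.  -0.2  6.6] gap 0.0472 t 8.85
turn [ 0.    -0.003 -0.001] shift [-0.5  0.8  1.3] rows 0.0
now [ 0.5455 -0.2842  0.0213] psi -0.401 F [ 0.  -0.2  6.6] gap 0.0472 t 8.85
turn [ 0.001 -0.003 -0.53 ] shift [-172.3 -321.8 -144.4] rows 9.4
```

```bash
python3 -m handwheel '0 0 0 0 0 -40 -1;0 0 0 0 0 -80 -1;0 0 0 0 0 -120 -1;0 0 0 0 0 -144 -1;0 0 -0.06 -18 -34 -144 -1;0 0 -0.12 -36 -68 -144 -1;0 0 -0.18 -54 -102 -144 -1;0 0 -0.24 -72 -136 -144 -1;0 0 -0.3 -90 -170 -144 -1;0 0 -0.36 -108 -204 -144 -1'; python3 go.py .5127 .0797 .08 .1286
```

```text
clock: 9.68
tool_pos: [0.5237, -0.0519, 0.1636]
tcp_rot: [1.0, -0.019, 0.0, 0.0]
wrist_force: [0.9, 0.1, -0.9]
finger_gap: 0.047
gripper_force: 42.7
now [ 0.5237 -0.0519  0.1636] psi -0.038 F [ 0.9  0.1 -0.9] gap 0.047 t 9.68
turn [ 0.001 -0.    -0.167] shift [ -16.1 -131.1   83.5] rows 3.7
```

```bash
python3 -m handwheel '0 0 -0.05 -5 -35 0 -1;0 0 -0.1 -10 -70 0 -1;0 0 -0.167 -16 -105 10 -1;0 0 -0.167 -16 -131 40 -1;0 0 -0.167 -16 -131 75 -1;0 0 -0.167 -16 -131 83 -1;0 0 -0.167 -16 -131 83 -1;0 0 -0.167 -16 -131 83 -1;0 0 -0.167 -16 -131 83 -1'; python3 go.py .5127 .0797 .0305 .1286
```

```text
clock: 10.43
tool_pos: [0.5153, 0.077, 0.0821]
tcp_rot: [0.998, 0.062, 0.001, 0.0]
wrist_force: [1.1, -0.2, -0.3]
finger_gap: 0.0472
gripper_force: 42.8
now [0.5153 0.077  0.0821] psi 0.124 F [ 1.1 -0.2 -0.3] gap 0.0472 t 10.43
turn [ 0.001 -0.003 -0.005] shift [-2.3 -3.1 51.6] rows 1.2
```

```bash
python3 -m handwheel '0 0 -0.005 -2.3 -3 30 -1;0 0 -0.005 -2.3 -3 46 -1;0 0 -0.005 -2.3 -3 51 -1;0 0 -0.005 -2.3 -3 51 -1;0 0 -0.005 -2.3 -3 51 -1;0 0 -0.005 -2.3 -3 51 -1'; python3 go.py .5127 .0797 .030 .1286; python3 -m handwheel '0 0 0 0 0 1 0.5;0 0 0 0 0 1 0.5;0 0 0 0 0 1 0.5;0 0 0 0 0 1 0.5;0 0 0 0 0 -30 0.5;0 0 0 0 0 -60 0.5;0 0 0 0 0 -100 0.5;0 0 0 0 0 -120 0.5;0 0 0 0 0 -120 0.5'; python3 go.py .4487 -.1844 .14 .1286
```

```text
clock: 10.93
tool_pos: [0.5125, 0.0802, 0.0308]
tcp_rot: [0.998, 0.065, 0.001, 0.0]
wrist_force: [-0.2, 0.3, -1.4]
finger_gap: 0.0471
gripper_force: 42.8
now [0.5125 0.0802 0.0308] psi 0.13 F [-0.2  0.3 -1.4] gap 0.0471 t 10.93
turn [ 0.    -0.003  0.001] shift [0.1 0.5 0.8] rows 0.0
clock: 11.68
tool_pos: [0.5144, 0.0814, 0.1547]
tcp_rot: [0.998, 0.065, 0.005, 0.0]
wrist_force: [1.1, 1.0, -0.1]
finger_gap: 0.064
gripper_force: 0.0
now [0.5144 0.0814 0.1547] psi 0.131 F [ 1.1  1.  -0.1] gap 0.064 t 11.68
turn [ 0.001 -0.01   0.002] shift [-100.  255.   14.] rows 6.6
```

```bash
python3 -m handwheel '0 -0.01 0 -14 36 14 0.5;0 -0.01 0 -28 72 14 0.5;0 -0.01 0 -42 108 14 0.5;0 -0.01 0 -56 144 14 0.5;0 -0.01 0 -70 180 14 0.5;0 -0.01 0 -84 216 14 0.5;0 -0.01 0 -100 255 14 0.5;0 -0.01 0 -100 255 14 0.5;0 -0.01 0 -100 255 14 0.5;0 -0.01 0 -100 255 14 0.5'
python3 - <<'E'
from meas import *
cv2.imwrite("pics/t3.png",snapshot("top")[:,:,::-1]); cv2.imwrite("pics/s3.png",snapshot("side")[:,:,::-1])
i=cv2.imread("pics/t3.png")
print(dpose(contour(i,"top","black",.48,.257,.037,.04)),dpose(contour(i,"top","brown",.502,.079,.037,.04)))
E
python3 go.py .4487 -.1844 .06 .1286
```

```text
clock: 12.52
tool_pos: [0.4449, -0.1846, 0.1346]
tcp_rot: [0.998, 0.065, -0.005, -0.0]
wrist_force: [0.2, -0.0, 0.3]
finger_gap: 0.0643
gripper_force: 0.0
(array([0.5001, 0.2552]), 0.081, np.float64(0.054), np.float64(0.0462)) (array([0.5245, 0.0816]), 0.137, np.float64(0.0497), np.float64(0.0499))
now [ 0.4454 -0.1835  0.1349] psi 0.133 F [1.  0.  0.1] gap 0.0639 t 12.62
turn [-0.001  0.01   0.005] shift [ 3.9  1.4 74.8] rows 1.8
```

```bash
python3 -m handwheel '0 0.01 0.005 4 1.4 35 0.5;0 0.01 0.005 4 1.4 75 0.5;0 0.01 0.005 4 1.4 75 0.5;0 0.01 0.005 4 1.4 75 0.5'; python3 go.py .4487 -.1844 .02 .1286;python3 - <<'E'
from meas import *
t=snapshot("top")[:,:,::-1]; s=snapshot("side")[:,:,::-1]; c=cv2.imread("pics/t3.png")
cv2.imwrite("pics/b3.png",np.vstack([np.hstack([cv2.resize(t[150:250,300:420],None,fx=3,fy=3),cv2.resize(s[130:230,260:380],None,fx=3,fy=3)]),cv2.resize(c[165:225,140:284],(720,300),interpolation=cv2.INTER_CUBIC)]))
E
```

```text
clock: 12.95
tool_pos: [0.4472, -0.184, 0.0588]
tcp_rot: [0.998, 0.064, -0.002, -0.001]
wrist_force: [0.1, -0.1, 0.6]
finger_gap: 0.0637
gripper_force: 0.0
now [ 0.4472 -0.184   0.0588] psi 0.129 F [ 0.1 -0.1  0.6] gap 0.0637 t 12.95
turn [-0.003  0.004  0.   ] shift [ 1.6  0.7 38.8] rows 0.9
```

View pics/b3.png

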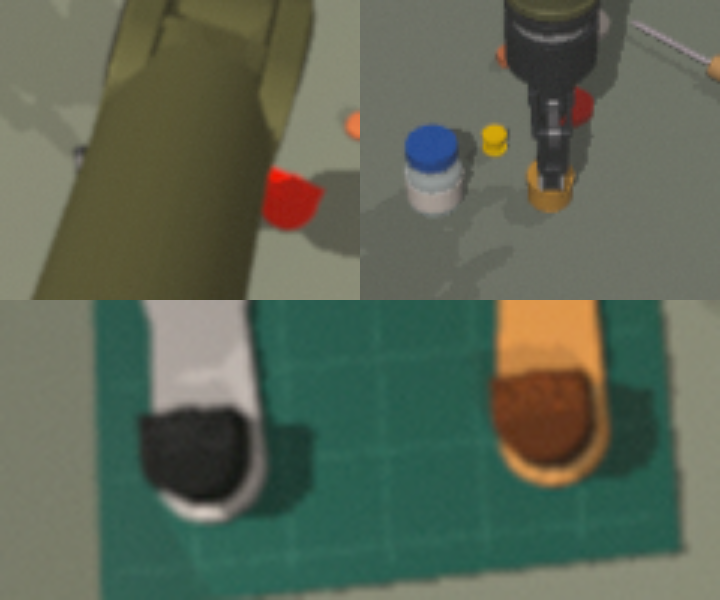

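The finger sits centred on the tin at (550,185). Both heels rest on their seats, and the offsets in the picture are parallax from their height. I'll grip the tin.

```bash
python3 -m handwheel '0 0 0 1.5 0.5 38 0.5;0 0 0 1.5 0.5 38 0.5;0 0 0 1.5 0.5 38 0.5;0 0 0 1.5 0.5 38 -1;0 0 0 1.5 0.5 38 -1;0 0 0 1.5 0.5 38 -1;0 0 0 1.5 0.5 38 -1;0 0 0 1.5 0.5 38 -1;0 0 0 1.5 0.5 38 -1;0 0 0 1.5 0.5 38 -1' 40;python3 -m handwheel '0 0 0 0 0 0 -1;0 0 0 0 0 0 -1;0 0 0 0 0 -40 -1;0 0 0 0 0 -80 -1;0 0 0 0 0 -120 -1;0 0 0 0 0 -120 -1'; python3 go.py .4887 .1673 .14 .1286
```

```text
clock: 13.88
tool_pos: [0.4518, -0.187, 0.0249]
tcp_rot: [0.998, 0.063, 0.002, 0.001]
wrist_force: [-1.0, 1.5, 5.8]
finger_gap: 0.0425
gripper_force: 39.8
clock: 14.38
tool_pos: [0.4556, -0.1885, 0.152]
tcp_rot: [0.998, 0.063, 0.007, 0.004]
wrist_force: [2.2, -0.8, -0.4]
finger_gap: 0.042
gripper_force: 41.4
now [ 0.4556 -0.1885  0.152 ] psi 0.126 F [ 2.2 -0.8 -0.4] gap 0.042 t 14.38
turn [ 0.009 -0.014 -0.003] shift [  77.4 -348.9    9.8] rows 8.6
```

```bash
python3 -m handwheel '0 0 0 9 -40 0 -1;0 0 0 18 -80 0 -1;0 0 0 27 -120 0 -1;0 0 0 36 -160 0 -1;0 0 0 45 -200 0 -1;0 0 0 54 -240 0 -1;0 0 0 63 -280 0 -1;0 0 0 72 -320 0 -1;0 0 0 79 -349 0 -1;0 0 0 79 -349 0 -1'; python3 -m handwheel '0 0 0 0 0 40 -1;0 0 0 0 0 70 -1;0 0 0 0 0 80 -1;0 0 0 0 0 80 -1;0 0 0 0 0 80 -1;0 0 0 0 0 80 -1'; python3 go.py .4907 .1673 .029 .1286
python3 - <<'E'
from meas import *
s=snapshot("side")[:,:,::-1]; cv2.imwrite("pics/b4.png",cv2.resize(s[240:380,200:360],None,fx=3.5,fy=3.5))
E
```

```text
clock: 15.22
tool_pos: [0.4844, 0.1782, 0.1442]
tcp_rot: [0.998, 0.068, 0.002, -0.003]
wrist_force: [0.1, 0.5, -1.1]
finger_gap: 0.0421
gripper_force: 41.4
clock: 15.72
tool_pos: [0.4863, 0.17, 0.0643]
tcp_rot: [0.998, 0.063, 0.002, -0.0]
wrist_force: [-0.8, 0.4, -2.2]
finger_gap: 0.0421
gripper_force: 41.4
now [0.4863 0.17   0.0643] psi 0.125 F [-0.8  0.4 -2.2] gap 0.0421 t 15.72
turn [-0.    -0.004 -0.003] shift [ 3.9  3.2 35.3] rows 0.9
```

View pics/b4.png

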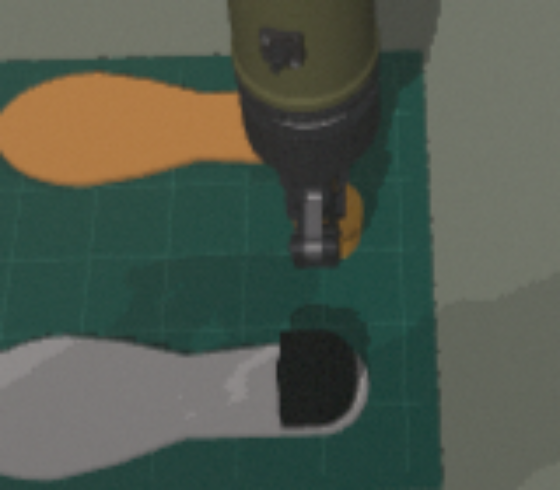

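The tin shows about 5 mm behind the finger centre at (350,220), so I'll shift forward 7 mm as I lower it.

```bash
python3 -m handwheel '0 0 0 7 3 20 -1;0 0 0 7 3 30 -1;0 0 0 7 3 35 -1;0 0 0 7 3 35 -1;0 0 0 7 3 35 -1;0 0 0 7 3 35 -1'; python3 -m handwheel '0 0 0 0 0 1 -1;0 0 0 0 0 1 -1'; python3 -m handwheel '0 0 0 0 0 1 0.5;0 0 0 0 0 1 0.5;0 0 0 0 0 1 0.5;0 0 0 0 0 1 0.5;0 0 0 0 0 -30 0.5;0 0 0 0 0 -60 0.5;0 0 0 0 0 -100 0.5;0 0 0 0 0 -120 0.5;0 0 0 0 0 -120 0.5'; python3 go.py .4507 -.3003 .14 -.403
```

```text
clock: 16.27
tool_pos: [0.4923, 0.1676, 0.028]
tcp_rot: [0.998, 0.063, 0.0, 0.0]
wrist_force: [-0.5, -0.7, 2.6]
finger_gap: 0.0421
gripper_force: 41.7
clock: 16.43
tool_pos: [0.4923, 0.1676, 0.0279]
tcp_rot: [0.998, 0.063, 0.0, 0.001]
wrist_force: [-4.1, -2.7, 11.9]
finger_gap: 0.0421
gripper_force: 42.5
clock: 17.18
tool_pos: [0.4951, 0.169, 0.1513]
tcp_rot: [0.998, 0.063, 0.005, -0.001]
wrist_force: [0.3, 0.6, 0.5]
finger_gap: 0.0642
gripper_force: 0.0
now [0.4951 0.169  0.1513] psi 0.126 F [0.3 0.6 0.5] gap 0.0642 t 17.18
turn [-0.003 -0.009  0.529] shift [-103.1  460.    10.2] rows 11.3
```

Contact showed at z = 0.028 and the tin is released. Next is the red top.

```bash
python3 -m handwheel '0 0 0.05 -9 40 0 0.5;0 0 0.1 -18 80 0 0.5;0 0 0.15 -27 120 0 0.5;0 0 0.2 -36 160 0 0.5;0 0 0.25 -45 200 0 0.5;0 0 0.3 -54 240 0 0.5;0 0 0.35 -63 280 0 0.5;0 0 0.4 -72 320 0 0.5;0 0 0.46 -81 360 0 0.5;0 0 0.529 -90 400 0 0.5'
python3 - <<'E'
from meas import *
cv2.imwrite("pics/t4.png",snapshot("top")[:,:,::-1]); cv2.imwrite("pics/s4.png",snapshot("side")[:,:,::-1])
i=cv2.imread("pics/t4.png"); j=cv2.imread("pics/s4.png")
for n,k in(("top",i),("side",j)): print(n,circ(contour(k,n,"tin",.489,.167,.033,.04)))
E
python3 go.py .4507 -.3003 .07 -.403
```

```text
clock: 18.02
tool_pos: [0.4518, -0.2423, 0.1453]
tcp_rot: [0.979, -0.202, -0.001, -0.0]
wrist_force: [0.9, -0.1, -0.6]
finger_gap: 0.0639
gripper_force: 0.0
top (array([0.4882, 0.1659]), 0.026)
side (array([0.4871, 0.1731]), 0.0279)
now [ 0.4501 -0.2484  0.1451] psi -0.416 F [-0.4  0.6 -0.5] gap 0.0642 t 18.12
turn [ 0.003  0.001 -0.013] shift [21.6 47.  75.2] rows 2.2
```

```bash
python3 -m handwheel '0 0 -0.013 11 24 0 0.5;0 0 -0.013 21 47 20 0.5;0 0 -0.013 21 47 60 0.5;0 0 -0.013 21 47 75 0.5;0 0 -0.013 21 47 75 0.5;0 0 -0.013 21 47 75 0.5;0 0 -0.013 21 47 75 0.5'; python3 go.py .4507 -.3003 .03 -.403
```

```text
clock: 18.7
tool_pos: [0.4547, -0.2918, 0.0722]
tcp_rot: [0.981, -0.193, 0.001, 0.0]
wrist_force: [0.6, -0.0, 0.2]
finger_gap: 0.0639
gripper_force: 0.0
now [ 0.4547 -0.2918  0.0722] psi -0.389 F [ 0.6 -0.   0.2] gap 0.0639 t 18.7
turn [ 0.    -0.001  0.014] shift [-0.6  9.4 42.2] rows 1.0
```

```bash
python3 -m handwheel '0 0 0.014 -0.6 9.4 0 0.5;0 0 0.014 -0.6 9.4 0 0.5;0 0 0.014 -0.6 9.4 30 0.5;0 0 0.014 -0.6 9.4 42 0.5;0 0 0.014 -0.6 9.4 42 0.5;0 0 0.014 -0.6 9.4 42 0.5'; python3 go.py .4507 -.3003 .014 -.403
python3 - <<'E'
from meas import *
s=snapshot("side")[:,:,::-1]; cv2.imwrite("pics/b5.png",cv2.resize(s[110:210,270:390],None,fx=4,fy=4))
E
```

```text
clock: 19.2
tool_pos: [0.4491, -0.3003, 0.029]
tcp_rot: [0.98, -0.201, -0.001, -0.0]
wrist_force: [1.2, 0.2, 0.7]
finger_gap: 0.0645
gripper_force: 0.0
now [ 0.4491 -0.3003  0.029 ] psi -0.404 F [1.2 0.2 0.7] gap 0.0645 t 19.2
turn [-0.     0.002 -0.001] shift [ 1.5 -0.6 15. ] rows 0.4
```

View pics/b5.png

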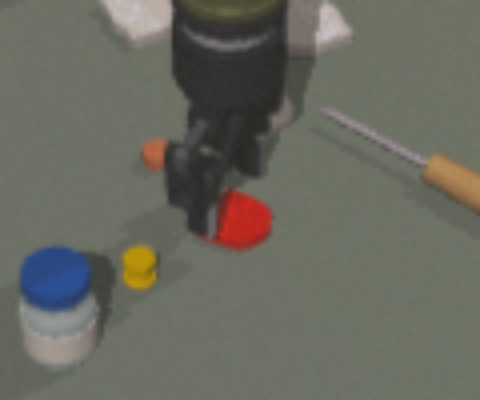

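The fingers straddle the red plate, with the finger at (205,200) and the plate at (240,220). I'll descend and grip.

```bash
python3 -m handwheel '0 0 0 1.5 -0.6 14 0.5;0 0 0 1.5 -0.6 14 0.5;0 0 0 1.5 -0.6 14 0.5;0 0 0 1.5 -0.6 14 -1;0 0 0 1.5 -0.6 14 -1;0 0 0 1.5 -0.6 14 -1;0 0 0 1.5 -0.6 14 -1;0 0 0 1.5 -0.6 14 -1;0 0 0 1.5 -0.6 14 -1;0 0 0 1.5 -0.6 14 -1' 30;python3 -m handwheel '0 0 0 0 0 0 -1;0 0 0 0 0 0 -1;0 0 0 0 0 0 -1'; python3 go.py .5127 .0797 .17 .1286
```

```text
clock: 20.08
tool_pos: [0.4519, -0.301, 0.0166]
tcp_rot: [0.98, -0.201, 0.001, 0.0]
wrist_force: [-0.8, 0.9, 6.2]
finger_gap: 0.0463
gripper_force: 30.7
clock: 20.33
tool_pos: [0.4519, -0.301, 0.0166]
tcp_rot: [0.98, -0.201, 0.001, 0.0]
wrist_force: [-1.6, 1.0, 5.7]
finger_gap: 0.0469
gripper_force: 30.7
now [ 0.4519 -0.301   0.0166] psi -0.404 F [-1.6  1.   5.7] gap 0.0469 t 20.33
turn [ 0.001 -0.001 -0.533] shift [ -93.6 -373.8 -153.7] rows 9.9
```

```bash
python3 -m handwheel '0 0 0 0 0 -40 -1;0 0 0 0 0 -80 -1;0 0 0 0 0 -120 -1;0 0 0 0 0 -153 -1;0 0 -0.07 -10 -38 -153 -1;0 0 -0.15 -20 -76 -153 -1;0 0 -0.23 -30 -114 -153 -1;0 0 -0.31 -40 -152 -153 -1;0 0 -0.39 -50 -190 -153 -1;0 0 -0.46 -60 -228 -153 -1'; python3 -m handwheel '0 0 -0.07 0 -38 0 -1;0 0 -0.07 0 -76 0 -1;0 0 -0.07 0 -105 0 -1;0 0 -0.07 0 -105 0 -1;0 0 -0.07 0 -105 0 -1' ; python3 go.py .514 .0798 .10 .1286
```

```text
clock: 21.17
tool_pos: [0.4857, -0.0656, 0.1687]
tcp_rot: [1.0, 0.03, 0.0, 0.0]
wrist_force: [0.8, -0.2, -0.4]
finger_gap: 0.0464
gripper_force: 31.2
clock: 21.58
tool_pos: [0.4797, 0.0395, 0.1686]
tcp_rot: [0.998, 0.065, 0.0, 0.0]
wrist_force: [0.8, -1.2, 0.5]
finger_gap: 0.0467
gripper_force: 31.2
now [0.4797 0.0395 0.1686] psi 0.13 F [ 0.8 -1.2  0.5] gap 0.0467 t 21.58
turn [ 0.001 -0.001  0.002] shift [ 39.2 -35.6  68.6] rows 2.1
```

```bash
python3 -m handwheel '0 0 0 20 -18 0 -1;0 0 0 39 -35.6 20 -1;0 0 0 39 -35.6 60 -1;0 0 0 39 -35.6 80 -1;0 0 0 39 -35.6 80 -1;0 0 0 39 -35.6 80 -1;0 0 0 39 -35.6 80 -1'; python3 go.py .514 .0798 .055 .1286
python3 - <<'E'
from meas import *
t=snapshot("top")[:,:,::-1]; s=snapshot("side")[:,:,::-1]
cv2.imwrite("pics/b6.png",np.hstack([cv2.resize(t[130:230,200:300],None,fx=4,fy=4),cv2.resize(s[220:320,230:330],None,fx=4,fy=4)]))
E
```

```text
clock: 22.17
tool_pos: [0.5153, 0.0768, 0.0896]
tcp_rot: [0.998, 0.062, 0.001, 0.0]
wrist_force: [0.6, -0.4, 0.7]
finger_gap: 0.0468
gripper_force: 31.2
now [0.5153 0.0768 0.0896] psi 0.124 F [ 0.6 -0.4  0.7] gap 0.0468 t 22.17
turn [ 0.001 -0.002 -0.005] shift [-1.  -3.2 34.6] rows 0.8
```

View pics/b6.png

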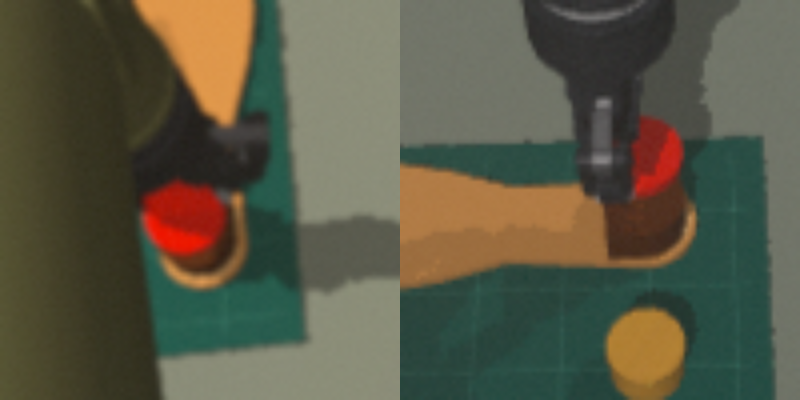

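The red plate is held level above the brown heel (side half, (660,155) over (650,225)), and the tin is standing. I'll lower and release.

```bash
python3 -m handwheel '0 0 -0.005 -1 -3.2 20 -1;0 0 -0.005 -1 -3.2 30 -1;0 0 -0.005 -1 -3.2 34.5 -1;0 0 -0.005 -1 -3.2 34.5 -1;0 0 -0.005 -1 -3.2 34.5 -1;0 0 -0.005 -1 -3.2 34.5 -1'; python3 go.py .514 .0798 .054 .1286; python3 -m handwheel '0 0 0 0 0 1 -1;0 0 0 0 0 1 0.4;0 0 0 0 0 1 0.4;0 0 0 0 0 1 0.4;0 0 0 0 0 1 0.4;0 0 0 0 0 -30 0.4;0 0 0 0 0 -60 0.4;0 0 0 0 0 -90 0.4;0 0 0 0 0 -100 0.4;0 0 0 0 0 -100 0.4'; python3 go.py .4446 -.4164 .14 -.107
```

```text
clock: 22.77
tool_pos: [0.5131, 0.0807, 0.0542]
tcp_rot: [0.998, 0.065, 0.0, 0.0]
wrist_force: [-0.1, -0.3, -0.5]
finger_gap: 0.0464
gripper_force: 31.2
now [0.5131 0.0807 0.0542] psi 0.131 F [-0.1 -0.3 -0.5] gap 0.0464 t 22.77
turn [ 0.    -0.001  0.002] shift [0.8 1.  0.2] rows 0.0
clock: 23.6
tool_pos: [0.5148, 0.0811, 0.1568]
tcp_rot: [0.998, 0.065, 0.003, 0.0]
wrist_force: [0.1, -0.2, 0.2]
finger_gap: 0.0599
gripper_force: 0.0
now [0.5148 0.0811 0.1568] psi 0.131 F [ 0.1 -0.2  0.2] gap 0.0599 t 23.6
turn [ 0.    -0.006  0.238] shift [-134.6  484.1   16.4] rows 12.1
```

```bash
python3 -m handwheel '0 0 0.03 -11 40 0 0.5;0 0 0.06 -22 80 0 0.5;0 0 0.09 -33 120 0 0.5;0 0 0.12 -44 160 0 0.5;0 0 0.15 -55 200 0 0.5;0 0 0.18 -66 240 0 0.5;0 0 0.2 -77 280 0 0.5;0 0 0.22 -88 320 0 0.5;0 0 0.238 -99 360 0 0.5;0 0 0.238 -110 400 0 0.5'; python3 -m handwheel '0 0 0 -18 40 0 0.5;0 0 0 -18 75 20 0.5;0 0 0 -18 80 50 0.5;0 0 0 -18 80 70 0.5;0 0 0 -18 80 70 0.5;0 0 0 -18 80 70 0.5'; python3 go.py .4446 -.4164 .029 -.107
python3 - <<'E'
from meas import *
cv2.imwrite("pics/t5.png",snapshot("top")[:,:,::-1]); i=cv2.imread("pics/t5.png")
print(dpose(contour(i,"top","red",.5,.08,.045,.045)))
E
```

```text
clock: 24.43
tool_pos: [0.4542, -0.3316, 0.1517]
tcp_rot: [0.999, -0.054, -0.001, -0.001]
wrist_force: [1.0, 0.6, 0.1]
finger_gap: 0.0642
gripper_force: 0.0
clock: 24.93
tool_pos: [0.4281, -0.4062, 0.0811]
tcp_rot: [0.999, -0.053, -0.002, -0.002]
wrist_force: [0.6, 0.1, -0.1]
finger_gap: 0.0642
gripper_force: 0.0
now [ 0.4281 -0.4062  0.0811] psi -0.107 F [ 0.6  0.1 -0.1] gap 0.0642 t 24.93
turn [-0.003  0.004  0.   ] shift [17.8  8.6 52. ] rows 1.3
(array([0.5234, 0.0824]), 0.13, np.float64(0.0507), np.float64(0.0498))
```

Red is well placed at (0.5234,0.0824), yaw 0.13. Next is the small white top.

```bash
python3 -m handwheel '0 0 0 18 8.6 0 0.5;0 0 0 18 8.6 0 0.5;0 0 0 18 8.6 20 0.5;0 0 0 18 8.6 45 0.5;0 0 0 18 8.6 51 0.5;0 0 0 18 8.6 51 0.5;0 0 0 18 8.6 51 0.5'; python3 go.py .4446 -.4164 .0150 -.107
python3 - <<'E'
from meas import *
s=snapshot("side")[:,:,::-1]; cv2.imwrite("pics/b7.png",cv2.resize(s[80:180,270:390],None,fx=4,fy=4))
E
```

```text
clock: 25.57
tool_pos: [0.447, -0.4182, 0.0339]
tcp_rot: [0.999, -0.053, 0.0, 0.0]
wrist_force: [-0.1, 0.4, 0.3]
finger_gap: 0.0639
gripper_force: 0.0
now [ 0.447  -0.4182  0.0339] psi -0.107 F [-0.1  0.4  0.3] gap 0.0639 t 25.57
turn [ 0.001 -0.001  0.   ] shift [-2.5 -1.6 18.9] rows 0.5
```

View pics/b7.png

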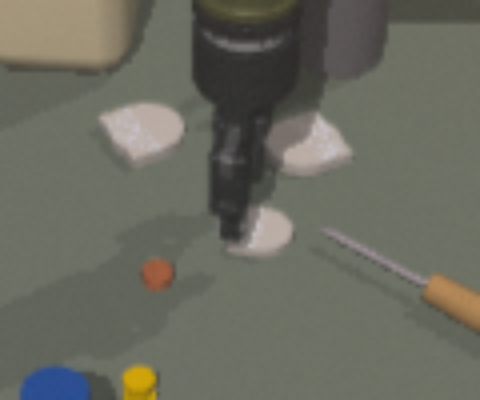

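The finger at (232,200) lies alongside the small white plate at (260,230). I'll descend and grip.

```bash
python3 -m handwheel '0 0 0 -3 -1.6 10 0.5;0 0 0 -3 -1.6 18 0.5;0 0 0 -3 -1.6 18 0.5;0 0 0 -3 -1.6 18 -1;0 0 0 -3 -1.6 18 -1;0 0 0 -3 -1.6 18 -1;0 0 0 -3 -1.6 18 -1;0 0 0 -3 -1.6 18 -1;0 0 0 -3 -1.6 18 -1;0 0 0 -3 -1.6 18 -1' 30;python3 -m handwheel '0 0 0 0 0 0 -1;0 0 0 0 0 0 -1;0 0 0 0 0 0 -1'; python3 go.py .4901 .2582 .17 .1286
```

```text
clock: 26.45
tool_pos: [0.4436, -0.4164, 0.0149]
tcp_rot: [0.999, -0.054, 0.0, 0.0]
wrist_force: [0.7, 0.0, 0.2]
finger_gap: 0.047
gripper_force: 30.8
clock: 26.7
tool_pos: [0.4436, -0.4164, 0.0149]
tcp_rot: [0.999, -0.054, 0.0, 0.0]
wrist_force: [-0.1, 0.5, -0.2]
finger_gap: 0.0467
gripper_force: 30.9
now [ 0.4436 -0.4164  0.0149] psi -0.107 F [-0.1  0.5 -0.2] gap 0.0467 t 26.7
turn [ 0.    -0.    -0.236] shift [ -26.  -675.6 -155.2] rows 16.6
```

```bash
python3 -m handwheel '0 0 0 0 0 -40 -1;0 0 0 0 0 -80 -1;0 0 0 0 0 -120 -1;0 0 0 0 0 -155 -1;0 0 -0.04 0 -40 -155 -1;0 0 -0.08 0 -80 -155 -1;0 0 -0.12 0 -120 -155 -1;0 0 -0.16 0 -160 -155 -1;0 0 -0.2 -5 -200 -155 -1;0 0 -0.236 -10 -240 -155 -1'; python3 -m handwheel '0 0 0 0 -40 0 -1;0 0 0 0 -80 0 -1;0 0 0 0 -120 0 -1;0 0 0 0 -160 0 -1;0 0 0 20 -200 0 -1;0 0 0 40 -240 0 -1;0 0 0 60 -280 0 -1;0 0 0 80 -320 0 -1;0 0 0 80 -350 0 -1;0 0 0 80 -380 0 -1' ; python3 go.py .489 .2578 .10 .1286
```

```text
clock: 27.53
tool_pos: [0.4591, -0.1746, 0.1698]
tcp_rot: [0.998, 0.065, 0.0, 0.0]
wrist_force: [1.5, 0.2, 0.8]
finger_gap: 0.0466
gripper_force: 31.3
clock: 28.37
tool_pos: [0.4901, 0.2144, 0.17]
tcp_rot: [0.998, 0.065, 0.0, -0.001]
wrist_force: [0.6, 1.0, 0.3]
finger_gap: 0.0467
gripper_force: 31.3
now [0.4901 0.2144 0.17  ] psi 0.131 F [0.6 1.  0.3] gap 0.0467 t 28.37
turn [-0.003 -0.001  0.002] shift [  4.5 -43.   70.1] rows 2.0
```

```bash
python3 -m handwheel '0 0 0 4 -38 0 -1;0 0 0 4 -38 10 -1;0 0 0 4 -38 40 -1;0 0 0 4 -38 70 -1;0 0 0 4 -38 80 -1;0 0 0 4 -38 80 -1;0 0 0 4 -38 80 -1;0 0 0 4 -38 80 -1'; python3 go.py .489 .2578 .0525 .1286
python3 - <<'E'
from meas import *
t=snapshot("top")[:,:,::-1]; s=snapshot("side")[:,:,::-1]
cv2.imwrite("pics/b8.png",np.hstack([cv2.resize(t[140:240,130:230],None,fx=4,fy=4),cv2.resize(s[290:390,230:330],None,fx=4,fy=4)]))
E
```

```text
clock: 29.03
tool_pos: [0.49, 0.2491, 0.0914]
tcp_rot: [0.998, 0.064, 0.001, -0.0]
wrist_force: [0.4, 0.5, -0.6]
finger_gap: 0.0471
gripper_force: 31.3
now [0.49   0.2491 0.0914] psi 0.128 F [ 0.4  0.5 -0.6] gap 0.0471 t 29.03
turn [-0.001 -0.002 -0.   ] shift [-0.  -8.7 38.9] rows 1.0
```

View pics/b8.png

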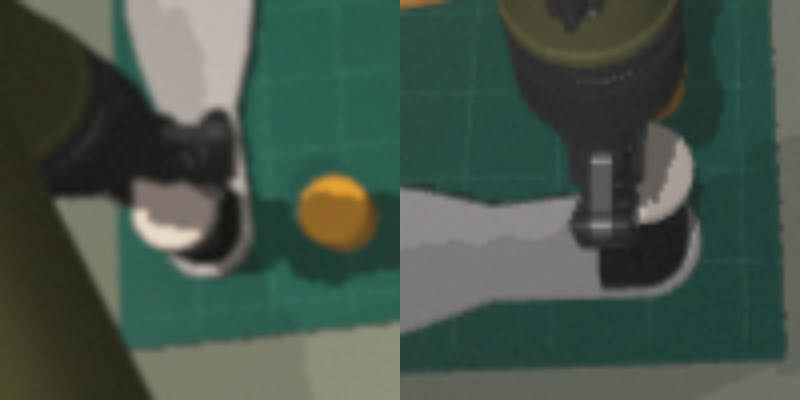

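The white plate is level above the black heel (side half, (665,180) over (645,250)). I'll lower and release.

```bash
python3 -m handwheel '0 0 0 0 -8.7 10 -1;0 0 0 0 -8.7 25 -1;0 0 0 0 -8.7 35 -1;0 0 0 0 -8.7 38.5 -1;0 0 0 0 -8.7 38.5 -1;0 0 0 0 -8.7 38.5 -1;0 0 0 0 -8.7 38.5 -1'; python3 go.py .489 .2578 .0522 .1286; python3 -m handwheel '0 0 0 0 0 0.5 -1;0 0 0 0 0 0.5 0.4;0 0 0 0 0 0.5 0.4;0 0 0 0 0 0.5 0.4;0 0 0 0 0 0.5 0.4;0 0 0 0 0 -30 0.4;0 0 0 0 0 -60 0.4;0 0 0 0 0 -90 0.4;0 0 0 0 0 -110 0.4;0 0 0 0 0 -110 0.4';python3 -m handwheel '0 0 0 0 41 -20 0.5;0 0 0 0 82 -20 0.5;0 0 0 0 123 -20 0.5;0 0 0 0 164 -20 0.5;0 0 0 0 205 -20 0.5;0 0 0 0 246 -20 0.5;0 0 0 0 287 -20 0.5;0 0 0 0 328 -20 0.5;0 0 0 0 350 -20 0.5;0 0 0 0 350 -20 0.5'
python3 - <<'E'
from meas import *
t=snapshot("top")[:,:,::-1].copy(); s=snapshot("side")[:,:,::-1].copy()
print(dpose(contour(t,"top","red",.5,.08,.045,.045)),dpose(contour(t,"top","white",.478,.257,.045,.035)),dpose(contour(s,"side","red",.5,.08,.045,.045)))
for n,k in(("top",t),("side",s)): print(n,circ(contour(k,n,"tin",.489,.167,.033,.04)))
cv2.imwrite("pics/b9.png",np.hstack([cv2.resize(t[100:240,140:290],None,fx=2.6,fy=2.6),cv2.resize(s[245:385,185:335],None,fx=2.6,fy=2.6)]))
E
```

```text
clock: 29.72
tool_pos: [0.4883, 0.2572, 0.0518]
tcp_rot: [0.998, 0.064, 0.001, -0.0]
wrist_force: [-1.0, 0.5, 1.3]
finger_gap: 0.0469
gripper_force: 31.5
now [0.4883 0.2572 0.0518] psi 0.128 F [-1.   0.5  1.3] gap 0.0469 t 29.72
turn [ 0.    -0.001 -0.   ] shift [ 0.7 -0.5 -0.4] rows 0.0
clock: 30.55
tool_pos: [0.4902, 0.259, 0.1659]
tcp_rot: [0.998, 0.064, 0.004, -0.001]
wrist_force: [0.4, 1.3, 0.2]
finger_gap: 0.0598
gripper_force: 0.0
clock: 31.38
tool_pos: [0.5321, -0.0974, 0.1799]
tcp_rot: [0.998, 0.059, -0.001, 0.001]
wrist_force: [0.3, -0.4, -0.1]
finger_gap: 0.0642
gripper_force: 0.0
(array([0.5231, 0.0847]), 0.135, np.float64(0.0466), np.float64(0.0494)) (array([0.5128, 0.2532]), -0.0, np.float64(0.062), np.float64(0.0675)) (array([0.5216, 0.0838]), 0.144, np.float64(0.0527), np.float64(0.0485))
top (array([0.488, 0.166]), 0.026)
side (array([0.4869, 0.173 ]), 0.0278)
```

View pics/b9.png

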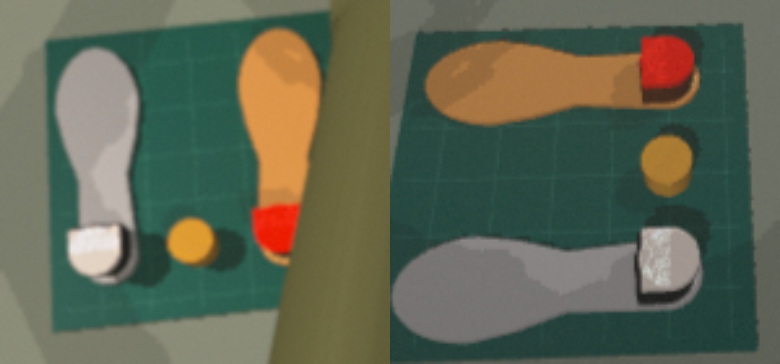

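All five parts are in place: white on black at (95,250) and (668,258), red on brown at (668,62), tin at (666,160). I'll do one numeric check of the white and black breast corners, then hand in.

Run:
```python
from h import *
for n,P in(("side",[(640,228),(640,293)]),("top",[(68,231),(120,226)])):
    o=(185,245,390) if n=="side" else (140,100,0)
    q=[(o[0]+(x-o[2])/2.6,o[1]+y/2.6) for x,y in P]; w=cast(n,q,.045); print(n,w.round(4),w.mean(0).round(4))
q=[(185+(640-390)/2.6,245+303/2.6)]; print("black lower corner at z .009",cast("side",q,.009).round(4), "expect",np.round([.5-.024*.128,.2595+.024*.992],4))
s=state(); print(s["clock"],np.round(s["wrist_force"],1),s["gripper_force"])
```

```text
side [[0.4994 0.2353]
 [0.4918 0.2864]] [0.4956 0.2608]
top [[0.4939 0.283 ]
 [0.4998 0.233 ]] [0.4968 0.258 ]
black lower corner at z .009 [[0.4947 0.2821]] expect [0.4969 0.2833]
31.4833 [ 0.1  0.7 -0.3] 0.0
```

```bash
python3 -c "
from station import *
print(job_done())"
```

```text
the job is handed in; nothing more can be done
None
```

I handed the job in at about 31.5 s: both heels, both top pieces and the tin are placed, each measuring about 5 mm or less from its target in the last camera check, and the glue pot was never touched; no verdict came back.

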